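Take the desk caddy out of its drop-front organiser and hold it level

TASK

On the front-desk counter, pull the organiser's front flap all the way down and leave it down; it hinges at its bottom edge and its lip traps the caddy. Then take the white caddy by its handle and lift it out with its contents, and finish holding it in the air, still and level, its underside about 15 cm above the desk, touching nothing but the gripper. The program ends while holding it; do not tip out the tub and the tape, and leave the other things on the desk alone.

Things in the scene. Friction and masses are not known exactly. Their poses are not given: they have to be found in the camera images.
- organiser: Grey plastic open-topped box fixed to the desk, 186 mm deep (x) by 232 wide (y), 8 mm walls whose tops are 75 mm above the desk; inner floor 12 mm above the desk. Its front (-x) side is the flap. Origin: centre of its underside, on the desk; z up; -x is the front, roughly towards the robot.
- flap (a joint): Angle (rad) of the organiser's grey front flap, 228 mm wide and 8 thick, hinged along its bottom edge: 0 upright (closed), growing as its top comes out to the organiser's -x and down, 1.5 at the stop (nearly flat, fully down). Below about 0.25 rad it stays where left; beyond about 0.4 rad it sinks down by itself within about 2 s.
- flap_hinge (a point): Middle of the hinge line, in the mid-plane of the flap: 90 mm in front (-x) of the organiser's origin, 10 mm above the desk. Axes turn with the flap: z up along it, x inward when closed. At the flap's top a 6 mm thick lip, level when closed, reaches inward over the caddy's front rim, to 28 mm from the mid-plane; its top is 70 mm above the hinge.
- flap_tab (a point): Middle of the top edge of the flap's aluminium pull tab, 108 mm from the hinge; moves with the flap. The tab stands above the lip in the flap's plane, mid-width, 80 mm wide, 8 thick, 38 tall. It can be pinched from above or hooked from its inner side: 79 mm are free between it and the caddy's handle.
- caddy: Loose white open tray with a fixed black overhead handle, about 0.35 kg, standing in the organiser: 150 mm (x) by 200 (y), walls 55 high and 4 thick. Flat uprights at the middle of both short ends (y) carry the straight handle bar. Origin: centre of its underside (12 mm above the desk at the start); z up; x as the organiser's within a few degrees.
- caddy_handle (a point): Centre of the caddy's black handle bar, 118 mm above the caddy's underside. The bar runs along the caddy's y, 200 mm long (about 180 free), 14 wide (x) and 16 high.
- tub: Closed clear tub of pins with a dark cap standing in the caddy, 44 mm diameter, 45 high, about 0.2 kg: the heaviest of the contents, so the loaded caddy balances off its middle. Origin: centre of its underside.
- tape: Roll of brown tape lying flat in the caddy, 52 mm diameter, 28 mm hole, 19 high, 0.05 kg. Origin: centre of its underside.
- mouse: Black computer mouse lying on the desk, 105 by 62 by 35 mm. Origin: centre of its underside. Leave alone.
- calculator: Black desk calculator with grey keys, 150 by 100 by 21 mm. Origin: centre of its underside. Leave alone.
- glasses_case: Grey rounded glasses case, 60 by 160 by 40 mm. Origin: centre of its underside. Leave alone.
Not all that is in view belongs to the job. What is shaped like the caddy but blue or orange is not meant.

How it is judged (in metres and radians):
On the way, in this order (a step that is already met when the one before it is completed fails the run):
1. the flap is all the way down while the caddy still stands in the organiser (value of joint flap above 1.38 rad and height (world z) of caddy below 0.03 m), for 0.2 s.
2. the caddy is held by the fingers and lifted off the organiser's floor (contact force between the fingers and caddy above 2 N and height (world z) of caddy above 0.04 m), for 0.2 s.
At the end, for the whole second after the job is handed in: The fingers hold the caddy (over 2 N), underside 120 to 190 mm above the desk, tilt under 0.12 rad, slower than 20 mm/s and 0.1 rad/s, touching neither organiser, flap nor other things; tub and tape inside it; flap down (beyond 1.38 rad) (height (world z) of caddy between 0.12 and 0.19 m and angle between caddy's own z axis and vertical below 0.12 rad and linear speed of caddy below 0.02 m/s and angular speed of caddy below 0.1 rad/s and contact force between the fingers and caddy above 2 N and contact force between caddy and organiser below 0.1 N and contact force between caddy and mouse below 0.1 N and contact force between caddy and calculator below 0.1 N and contact force between caddy and glasses_case below 0.1 N and value of joint flap above 1.38 rad and z of tub in the frame of caddy between -0.003 and 0.04 m and x of tub in the frame of caddy between -0.075 and 0.075 m and y of tub in the frame of caddy between -0.1 and 0.1 m and z of tape in the frame of caddy between -0.003 and 0.04 m and x of tape in the frame of caddy between -0.075 and 0.075 m and y of tape in the frame of caddy between -0.1 and 0.1 m); the arm keeps its last pose, push and grip.
It fails at once if the caddy is tipped by more than 0.4 rad (angle between caddy's own z axis and vertical above 0.4 rad).
It fails at once if the mouse is moved by over 20 mm (distance of mouse from where it was at the start of the episode above 0.02 m).
It fails at once if the calculator is moved by over 20 mm (distance of calculator from where it was at the start of the episode above 0.02 m).
It fails at once if the glasses case is moved by over 20 mm (distance of glasses_case from where it was at the start of the episode above 0.02 m).
It also fails if it takes over 48 s, if anything falls off the work surface, if the arm or the gripper's body presses on something with over 40 N, if the wrist force passes 120 N, or if a joint passes its speed limit or range.

ROBOT

A 7-joint arm with a two-finger parallel gripper is mounted at the origin on the work surface. World frame = base frame: x ahead of the robot, y to its left, z up, the work surface at z = 0. Lengths are in m, angles in degrees, forces in N, time in s.
With the tool pointing down it reaches from about 0.425 to 0.875 m from the base axis. Payload 4.7 kg.
Tool frame: the origin (TCP) lies midway between the tips of the shut fingers; the grasp point (between the pads) lies 19 mm behind it; z points along the fingers, y is the line along which they close (so a half turn about z gives the same grasp; the last joint's range is limited). The gripper opens to 87 mm and grips with 3 to 60 N. Pads are 19 mm wide; open, the fingers measure 117 mm over their backs; the gripper's body (75 mm by 190 mm) begins 51 mm behind the grasp point.
Start: joints at [73.803, 18.392, -4.016, 83.108, 1.295, 78.541, -3.26], TCP at [0.19, -0.622, 0.223] pointing down, gripper open.
Joint ranges: [-163.93, 163.93], [-17.29, 119.83], [-79.2, 71.16], [3.27, 140.29], [-89.18, 269.18], [5.43, 117.66], [-154.24, 154.24]. Speed limits (degrees/s): [147.25, 147.25, 180, 180, 180, 180, 180].

INTERFACE

Orientations are given as [roll, pitch, yaw] about the fixed x, y, z axes, in that order (R = Rz(yaw) Ry(pitch) Rx(roll)).
In Python, from cell import env, viewer, boxes_of, masks_of gives the robot as it stands. The module is installed in compiled form; this text tells all that it offers.
- The arm moves only by the tool apply_moves, never from a script. Its argument "moves" is a list of rows, each a list of 7 numbers: the shift along the tool's x, y, z scaled (see below), then the turn, a rotation vector about the tool's x, y, z scaled (see below), then the opening, from 0 (shut) to 1 (fully open). A call has 1 to 20 rows; each row is the pose to reach, as a shift and turn from the pose commanded when the call began, along the tool's axes at that moment; what a row does not reach only later rows make up. The controller multiplies each number of a shift by 0.2 m and each number of a turn by 1.5 rad. A row lasts 1/10 s, in which the tool goes at most 50 mm and 8.59 degrees, less where a joint would pass 70% of its speed; a pose out of reach is approached as far as the arm can. A call with a number of a shift or a turn outside -1 to 1 is refused whole. A call with a gripper value outside its range is refused whole. The fingers move at their own pace and stop on an object; "grip_force" is the grip in N (left out, the last holds). Time passes only in rows, so rows that repeat a pose let the fingers close. It gives the time, the measured TCP pose, the force, the opening and the grip force at its end, in the units of the state.
- env.get_obs(): the state, without advancing time (a new reading comes with each control period).
- viewer.read_camera(name): name is "side" or "top" or "wrist"; returns the picture (420x560x3 uint8, red, green, blue); there is no depth.
- viewer.get_calibration(name): a dict with "fov_y" (degrees; the focal length in pixels is half the picture's height over the tangent of half this angle, whatever the lens; pixels are square), "cx", "cy" (the principal point, pixels), "k1" (the pictures are not rectified: a ray, as slopes to the right and down, at radius r is drawn at 1 + k1 r^2 times it, then the intrinsics apply), "position" and "orientation" of the camera in the world. Camera axes: x right, y up, looking along -z (the intrinsics and any distortion apply to the point x, -y, -z); pixel columns grow to the right and rows downward; lengths in m; the calibration is good to about 2 mm. A picture is of the moment at which its call begins: read the wrist's pose just before it. get_calibration takes no time and is no camera call; for the wrist camera it gives the pose at the moment of the call.
- env.sign_off(): hands the job in; it is judged then, once.
Trained networks look in the newest picture that a camera, given by its name, has taken for a name from the list of things; names that differ only in an ending like _2 or _b are one class to them, and where a whole thing is asked for, a point or a joint stands for the part that bears it (a point fixed in the world has none). Each returns a list of dicts, best first, with "conf" (0 to 1); they miss things now and then, are a little off and sometimes report something else, mostly with a low value. They report only what shows in the picture. A call takes as long as a camera call. They do not tell look-alikes from the thing itself.
- boxes_of(camera, target): "location" ([column, row] in pixels, amid what is visible of it).
- masks_of(camera, target): "pixels" (420x560 bool, what is visible of it) and "location" ([column, row] in pixels, amid what is visible of it).
The state is a dict: "time_s": time; "qpos": joint angles; "joint_velocities": joint speeds; "effort": joint torques, N m; "tool_pos": TCP position; "tool_rot": TCP orientation; "force": force on the tool from outside, world axes, zero at the start; "wrist_torque": the same for the moment, N m; "grip_width": finger opening in m; "grasp_force": force on a finger pad.
Only numpy, scipy, OpenCV 4.12 (cv2) and the standard library are available. Lean on these libraries where they do the work, as an engineer would, in place of code of your own. Each camera call takes 0.05 s, during which the arm holds its last target. There are 200 camera calls.

## Working session

There is one attempt and no reset: what is moved stays moved. The work goes in short steps, Python scripts to look and compute and a tool call to move; the robot and the scene stay as the last step left them, time stands still between calls to the robot, and variables do not carry over. Pictures are saved under pics/ and viewed, at most 10 in all, crops included, and the job is handed in when it is done.

Besides the shell and the picture viewer there is one more tool, called after "Emit:" by a JSON object that holds its "op" and its "data", one argument or row to a line. apply_moves: Moves the arm, as the interface text tells. Shifts and turns lie within -1 to 1; 1 stands for 0.2 m of shift or 1.5 rad of turn. Its arguments: {"type":"object","properties":{"moves":{"type":"array","items":{"type":"array","items":{"type":"number","minimum":-1,"maximum":1}}},"grip_force":{"type":"number"}},"required":["moves"]}

```bash
mkdir -p pics
cat > h.py <<'E'
import numpy as np, cv2
from cell import env, viewer, boxes_of, masks_of
from scipy.spatial.transform import Rotation as R
def Rc(c):
    o=np.array(c["orientation"],float)
    return o if o.shape==(3,3) else R.from_euler('xyz',o,degrees=True).as_matrix()
def K(c):
    f=210/np.tan(np.radians(c["fov_y"])/2); return f
def ray(c,px):
    f=K(c); d=np.array([(px[0]-c["cx"])/f,(px[1]-c["cy"])/f]); u=d.copy()
    for _ in range(20): u=d/(1+c["k1"]*(u@u))
    return np.array(c["position"]),Rc(c)@np.array([u[0],-u[1],-1])
def atz(c,px,z):
    p,d=ray(c,px); return p+d*(z-p[2])/d[2]
def proj(c,P):
    q=Rc(c).T@(np.array(P)-c["position"]); u=np.array([q[0],-q[1]])/-q[2]
    u=u*(1+c["k1"]*(u@u)); return u*K(c)+[c["cx"],c["cy"]]
def save(n,img): cv2.imwrite(f'pics/{n}.png',cv2.cvtColor(img,cv2.COLOR_RGB2BGR))
E
python3 - <<'E'
from h import *
print(env.get_obs())
for n in("top","side"):
    save(n+"0",viewer.read_camera(n)); c=viewer.get_calibration(n); print(n,c)
    for t in("flap_tab","caddy_handle","flap","organiser","caddy","tub","tape","mouse","calculator","glasses_case"):
        print(t,[(np.round(b["location"]),round(b["conf"],2)) for b in boxes_of(n,t)][:3])
E
```

```text
{'time_s': 0.0, 'qpos': array([73.80391319, 18.43970617, -4.01709609, 83.17417945,  1.29228142,
       78.54056325, -3.26038454]), 'joint_velocities': array([-0.14117799,  0.01817464,  0.10280299,  0.07231714, -0.04627314,
       -0.0262776 ,  0.02529632]), 'effort': array([-4.22207868e-04, -4.91284204e+01, -4.04277295e-01, -3.12526238e+01,
       -6.41124928e-02,  4.37833916e-02,  1.97041340e-04]), 'tool_pos': array([ 0.18990804, -0.62106494,  0.22146071]), 'tool_rot': array([-1.79890649e+02,  2.55045573e-03,  1.70063805e+01]), 'force': array([ 0.38337109, -0.02080428, -0.16692754]), 'wrist_torque': array([0.02719504, 0.00717575, 0.0574753 ]), 'grasp_force': 0.0, 'grip_width': 0.08689253045537931}
top {'fov_y': 52.50157351049998, 'cx': 279.15983046493665, 'cy': 211.73981603044527, 'k1': -0.01694583805613626, 'position': array([0.39034976, 0.01405122, 1.57669341]), 'orientation': array([  4.86347143,  -0.34561913, -90.50051711])}
flap_tab [(array([244., 206.]), 0.91), (array([227., 175.]), 0.37), (array([246., 178.]), 0.22)]
caddy_handle [(array([322., 172.]), 0.89), (array([244., 17
[... 503 characters left out ...]
1641199117972, 'k1': -0.054515561571300365, 'position': array([-0.01990139,  1.04491179,  0.75566809]), 'orientation': array([  61.38953608,    0.56682357, -154.09256338])}
flap_tab [(array([248., 249.]), 0.77)]
caddy_handle [(array([314., 311.]), 0.95), (array([263., 197.]), 0.78), (array([221., 235.]), 0.71)]
flap [(array([248., 246.]), 0.91)]
organiser [(array([222., 258.]), 0.78)]
caddy [(array([219., 233.]), 0.74), (array([310., 309.]), 0.7), (array([260., 195.]), 0.63)]
tub []
tape [(array([246., 248.]), 0.72), (array([226., 256.]), 0.59)]
mouse [(array([338., 173.]), 0.72)]
calculator [(array([164., 381.]), 0.97), (array([245., 246.]), 0.25)]
glasses_case [(array([132., 323.]), 0.78)]
```

Run:
```python
from h import *
a=cv2.imread('pics/top0.png')[110:310,90:450]
cv2.imwrite('pics/top0c.png',cv2.resize(a,None,fx=2.2,fy=2.2,interpolation=cv2.INTER_CUBIC))
a=cv2.imread('pics/side0.png')[150:400,80:400]
cv2.imwrite('pics/side0c.png',cv2.resize(a,None,fx=2.3,fy=2.3,interpolation=cv2.INTER_CUBIC))
c=viewer.get_calibration("top")
print(atz(c,[244,206],.118),atz(c,[244,179],.13))
```

```text
[0.53520185 0.1249661  0.118     ] [0.62709834 0.12390359 0.13      ]
```

View pics/top0c.png

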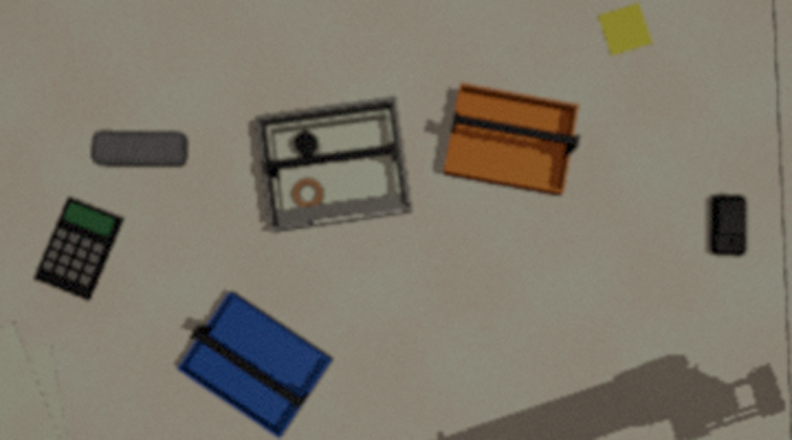

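View pics/side0c.png

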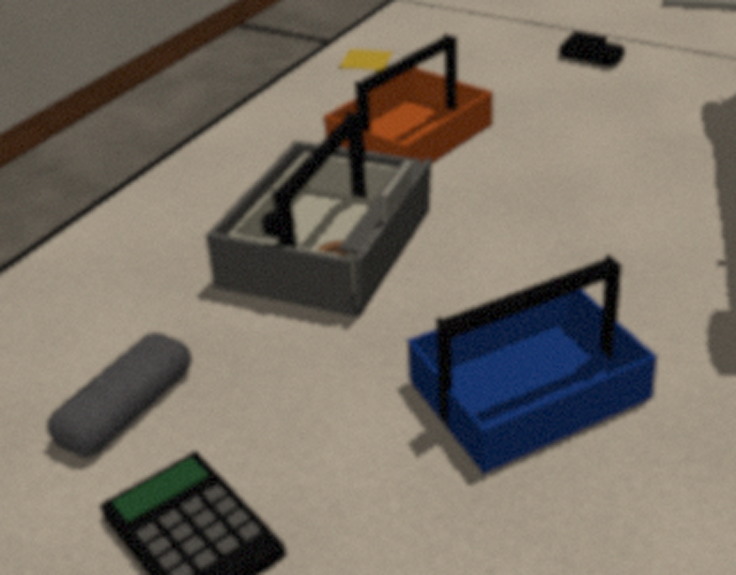

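The organiser shows at crop corners (262,115), (395,98), (410,210), (275,230), with the white caddy in it. Its handle runs (270,168)–(397,150), the tub is at (305,143) and the tape at (307,192). The orange and blue caddies are decoys.

Run:
```python
from h import *
c=viewer.get_calibration("top")
f=lambda x,y,z:atz(c,np.array([x,y])/2.2+[90,110],z)
C=[f(262,115,.075),f(395,98,.075),f(410,210,.075),f(275,230,.075)]
H=[f(270,168,.138),f(397,150,.138)]
print(np.round(C,3),np.mean(C,0),[np.linalg.norm(C[i]-C[i-1]) for i in range(4)])
print(np.round(H,3),np.mean(H,0),np.linalg.norm(H[0]-H[1]))
for P in (C[0]-C[1],C[3]-C[2],H[0]-H[1]): print(np.degrees(np.arctan2(-P[0],P[1])))
print('tub',f(305,143,.061),'tape',f(307,192,.035))
c2=viewer.get_calibration("side")
g=lambda x,y,z:atz(c2,np.array([x,y])/2.3+[80,150],z)
print('side handle ends',g(287,195,.138),g(352,118,.138),'org corners',g(210,237,.075),g(300,145,.075),g(357,260,.075),g(430,165,.075))
p=np.mean(C,0)
o=R.from_euler('z',8,degrees=True).as_matrix()
for s in (p,):
  t=s*[1,1,0]+o@[-.09,0,.118]; print('tab',t, proj(c,t),proj(c2,t))
w=viewer.get_calibration("wrist");print(w)
```

```text
[[0.698 0.253 0.075]
 [0.724 0.037 0.075]
 [0.54  0.014 0.075]
 [0.51  0.231 0.075]] [0.61795311 0.1334049  0.075     ] [np.float64(0.1888328417182237), np.float64(0.21781280961895674), np.float64(0.1848169957312036), np.float64(0.21934327251022953)]
[[0.601 0.23  0.138]
 [0.628 0.033 0.138]] [0.61460081 0.13143236 0.138     ] 0.19862085263711082
6.950598826903663
7.999270960068729
7.6954957152792725
tub [0.6533736  0.18437898 0.061     ] tape [0.57581663 0.18386231 0.035     ]
side handle ends [0.59473811 0.23799333 0.138     ] [0.62368714 0.05432377 0.138     ] org corners [0.68564608 0.2676481  0.075     ] [0.71167539 0.04607525 0.075     ] [0.51246889 0.23497137 0.075     ] [0.53513655 0.02039582 0.075     ]
tab [0.52882898 0.12087933 0.118     ] [245.19170334 207.83435805] [251.11982784 225.60027782]
{'fov_y': 67.75848141197444, 'cx': 279.08378852208506, 'cy': 216.4571197348827, 'k1': -0.043050563764830165, 'position': array([ 0.26951772, -0.59580346,  0.38400728]), 'orientation': array([-1.78003364e+01,  2.22557696e-02, -7.30592440e+01])}
```

Emit:
{"op": "apply_moves", "data": {
  "moves": [
    [0.97,-1,-0.05,0,0,0,0],
    [0.97,-1,-0.05,0,0,0,0],
    [0.97,-1,-0.05,0,0,0,0],
    [0.97,-1,-0.05,0,0,0,0],
    [0.97,-1,-0.05,0,0,0,0],
    [0.97,-1,-0.05,0,0,0,0],
    [0.97,-1,-0.05,0,0,0,0],
    [0.97,-1,-0.05,0,0,0,0]
  ]
}}

```text
time_s: 1.9
tool_pos: [0.3172, -0.3737, 0.233]
tool_rot: [179.9, 0.0, 17.1]
force: [-0.7, 0.5, 0.1]
grip_width: 0.031
grasp_force: 0.0
```

Emit:
{"op": "apply_moves", "data": {
  "moves": [
    [0.97,-1,-0.05,0,0,0,0],
    [0.97,-1,-0.05,0,0,0,0],
    [0.97,-1,-0.05,0,0,0,0],
    [0.97,-1,-0.05,0,0,0,0],
    [0.97,-1,-0.05,0,0,0,0],
    [0.97,-1,-0.05,0,0,0,0],
    [0.97,-1,-0.05,0,0,0,0],
    [0.97,-1,-0.05,0,0,0,0]
  ]
}}

```text
time_s: 2.7
tool_pos: [0.444, -0.1272, 0.2425]
tool_rot: [180.0, 0.0, 16.9]
force: [0.4, -0.7, -0.4]
grip_width: 0.0006
grasp_force: 0.0
```

Emit:
{"op": "apply_moves", "data": {
  "moves": [
    [0.97,-1,-0.05,0,0,-0.94,0],
    [0.97,-1,-0.05,0,0,-0.94,0],
    [0.97,-1,-0.05,0,0,-0.94,0],
    [0.97,-1,-0.05,0,0,-0.94,0],
    [0.97,-1,-0.05,0,0,-0.94,0],
    [0.97,-1,-0.05,0,0,-0.94,0],
    [0.97,-1,-0.05,0,0,-0.94,0],
    [0.97,-1,-0.05,0,0,-0.94,0],
    [0.97,-1,-0.05,0,0,-0.94,0],
    [0.97,-1,-0.05,0,0,-0.94,0],
    [0.97,-1,-0.05,0,0,-0.94,0],
    [0.97,-1,-0.05,0,0,-0.94,0],
    [0.97,-1,-0.05,0,0,-0.94,0]
  ]
}}

```text
time_s: 4.0
tool_pos: [0.5715, 0.121, 0.2523]
tool_rot: [-180.0, 0.0, 97.6]
force: [-0.5, 0.7, 0.2]
grip_width: 0.0003
grasp_force: 0.0
```

Run:
```python
from h import *
c=viewer.get_calibration("wrist"); im=viewer.read_camera("wrist"); save("w1",im)
print(c["position"],env.get_obs()["tool_pos"])
for t,z in(("flap_tab",.118),("caddy_handle",.138),("tub",.06),("tape",.03)):
    for b in boxes_of("wrist",t)[:2]: print(t,np.round(b["location"]),round(b["conf"],2),np.round(atz(c,b["location"],z),3))
```

```text
[0.55858058 0.20614388 0.41362081] [0.5713607  0.12142245 0.25234811]
flap_tab [248. 177.] 0.62 [0.536 0.147 0.118]
caddy_handle [326. 182.] 0.96 [0.608 0.156 0.138]
caddy_handle [280. 350.] 0.64 [ 0.592 -0.032  0.138]
tub [361. 146.] 0.62 [0.653 0.187 0.06 ]
tape [284. 148.] 0.96 [0.569 0.171 0.03 ]
```

View pics/w1.png

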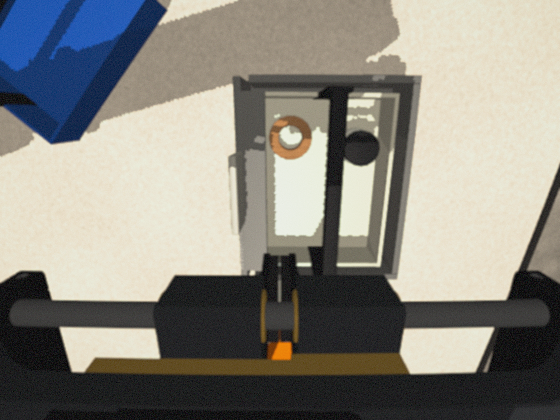

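The wrist view shows the tab as a pale strip at column 235, rows 155–233. The handle runs from (339,100) to (332,260), the tub is at (361,147) and the tape at (290,137).

Run:
```python
from h import *
c=viewer.get_calibration("wrist"); 
im=cv2.imread('pics/w1.png').astype(int).sum(2)
for r in (110,180,240): print(r,im[r,228:270:2],im[r,318:356:2])
for n,p,z in(("tabA",(235,155),.118),("tabB",(235,233),.118),("hA",(339,100),.138),("hB",(333,250),.138),("tub",(361,147),.061),("tape",(290,137),.031)): print(n,np.round(atz(c,p,z),4))
```

```text
110 [668 669 671 418 243 254 234 240 245 255 242 266 251 249 231 244 253 249
 272 423 440] [445 443 434 447 434 328 108  98 120  97  54  88  81 106 134 397 441 436
 436]
180 [632 601 654 671 466 249 249 249 285 432 438 437 450 435 435 437 428 436
 421 358 424] [694 693 704 605 188  63  75 101  86  84  32  85 361 685 692 691 686 685
 689]
240 [679 674 673 681 682 651 478 442 441 447 450 456 460 456 457 458 464 461
 455 393 407] [436 421 284 105 139 158 144 141 141 138 257 423 430 426 418 430 426 426
 429]
tabA [0.5219 0.1676 0.118 ]
tabB [0.5291 0.0897 0.118 ]
hA [0.6059 0.2272 0.138 ]
hB [0.6261 0.0929 0.138 ]
tub [0.6529 0.1876 0.061 ]
tape [0.5744 0.1858 0.031 ]
```

Emit:
{"op": "apply_moves", "data": {
  "moves": [
    [0,0,0.25,0,0,0,0],
    [0,0,0.45,0,0,0,0],
    [0,0,0.65,0,0,0,0],
    [0,0,0.78,0,0,0,0],
    [0,0,0.78,0,0,0,0],
    [0,-0.08,0.78,0,0,0,0],
    [0,-0.14,0.78,0,0,0,0],
    [0,-0.19,0.78,0,0,0,0],
    [0,-0.24,0.78,0,0,0,0],
    [0,-0.29,0.78,0,0,0,0],
    [0,-0.34,0.78,0,0,0,0],
    [0,-0.39,0.78,0,0,0,0],
    [0,-0.44,0.78,0,0,0,0],
    [0,-0.49,0.78,0,0,0,0],
    [0,-0.49,0.78,0,0,0,0]
  ]
}}

```text
time_s: 5.75
tool_pos: [0.4724, 0.1086, 0.0963]
tool_rot: [-179.9, 0.1, 97.8]
force: [0.6, 0.4, -0.1]
grip_width: 0.0003
grasp_force: 0.0
```

Run:
```python
from h import *
im=viewer.read_camera("side"); save("s1",im)
a=cv2.imread('pics/s1.png')[120:320,120:400]
cv2.imwrite('pics/s1c.png',cv2.resize(a,None,fx=2.3,fy=2.3,interpolation=cv2.INTER_CUBIC))
```

```text
(no output)
```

View pics/s1c.png

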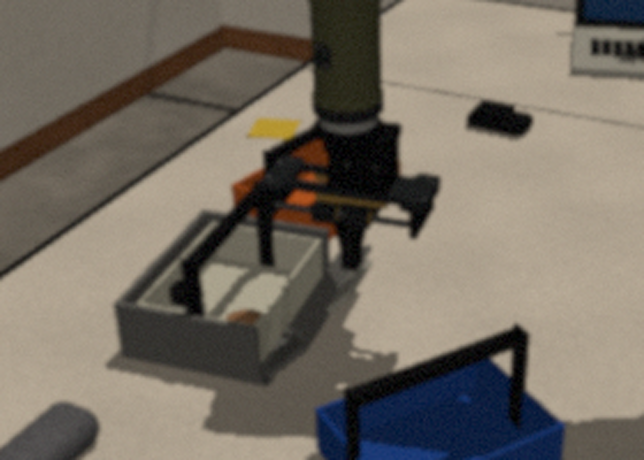

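The flap has dropped outward past the fingers. I'll rise, open and move over the handle's balance point.

Emit:
{"op": "apply_moves", "data": {
  "moves": [
    [0,0,-0.2,0,0,0,0],
    [0,0,-0.4,0,0,0,0],
    [0,0,-0.62,0,0,0,0.5],
    [0,0.1,-0.62,0,0,0,1],
    [0.05,0.3,-0.62,0,0,0,1],
    [0.1,0.5,-0.62,0,0,0,1],
    [0.12,0.74,-0.62,0,0,0,1],
    [0.12,0.74,-0.62,0,0,0,1],
    [0.12,0.74,-0.62,0,0,0,1],
    [0.12,0.74,-0.62,0,0,0,1],
    [0.12,0.74,-0.62,0,0,0,1],
    [0.12,0.74,-0.62,0,0,0,1],
    [0.12,0.74,-0.62,0,0,0,1]
  ]
}}

```text
time_s: 7.1
tool_pos: [0.6172, 0.1524, 0.2216]
tool_rot: [179.9, 0.1, 97.8]
force: [0.7, -0.5, 0.7]
grip_width: 0.0806
grasp_force: 0.0
```

Run:
```python
from h import *
c=viewer.get_calibration("wrist"); im=viewer.read_camera("wrist"); save("w2",im)
print(env.get_obs()["tool_pos"])
g=im.astype(int).sum(2)
c2=viewer.get_calibration("side");save("s2",viewer.read_camera("side"))
a=cv2.imread('pics/s2.png')[150:320,120:360];b=cv2.imread('pics/w2.png')
cv2.imwrite('pics/s2c.png',np.hstack([b[:,150:450],cv2.resize(a,(480,420))]))
```

```text
[0.61727808 0.15243404 0.22140589]
```

View pics/s2c.png

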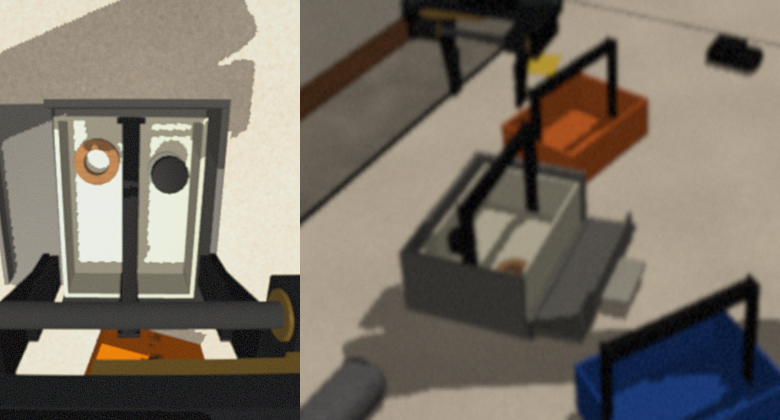

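The left part shows the handle bar at column ≈281 (131 in the crop), rows 118–335, centred between the fingers. The right part shows the flap lying flat with the tab outward.

Run:
```python
from h import *
c=viewer.get_calibration("wrist")
g=viewer.read_camera("wrist").astype(int).sum(2)
for r in(150,220,270):
    d=np.where(g[r,262:300]<200)[0]+262; m=(d.min()+d.max())/2; print(r,d.min(),d.max(),np.round(atz(c,(m,r),.138),4))
print('ends',atz(c,(281,120),.138),atz(c,(279,335),.138),'tub',atz(c,(319,174),.061),'tape',atz(c,(247,161),.031))
```

```text
150 273 288 [0.6089 0.213  0.138 ]
220 273 286 [0.6157 0.1566 0.138 ]
270 273 286 [0.6219 0.1111 0.138 ]
ends [0.60622317 0.23511608 0.138     ] [0.63064627 0.04322737 0.138     ] tub [0.65327011 0.18634912 0.061     ] tape [0.57550154 0.18523308 0.031     ]
```

Emit:
{"op": "apply_moves", "data": {
  "moves": [
    [0.02,0,0.15,0,0,0,1],
    [0.02,0,0.3,0,0,0,1],
    [0.02,0,0.42,0,0,0,1],
    [0.02,0,0.5,0,0,0,1],
    [0.02,0,0.55,0,0,0,1],
    [0.02,0,0.55,0,0,0,1],
    [0.02,0,0.55,0,0,0,0],
    [0.02,0,0.55,0,0,0,0],
    [0.02,0,0.55,0,0,0,0],
    [0.02,0,0.55,0,0,0,0],
    [0.02,0,0.55,0,0,0,0],
    [0.02,0,0.55,0,0,0,0],
    [0.02,0,0.55,0,0,0,0],
    [0.02,0,0.55,0,0,0,0],
    [0.02,0,0.55,0,0,0,0],
    [0.02,0,0.55,0,0,0,0],
    [0.02,0,0.55,0,0,0,0],
    [0.02,0,0.55,0,0,0,0],
    [0.02,0,0.55,0,0,0,0]
  ],
  "grip_force": 50
}}

```text
time_s: 9.15
tool_pos: [0.6171, 0.1569, 0.1105]
tool_rot: [180.0, -0.0, 97.8]
force: [2.1, 0.6, -1.3]
grip_width: 0.0132
grasp_force: 50.0
```

Emit:
{"op": "apply_moves", "data": {
  "moves": [
    [0,0,-0.03,0,0,0,0],
    [0,0,-0.06,0,0,0,0],
    [0,0,-0.1,0,0,0,0],
    [0,0,-0.14,0,0,0,0],
    [0,0,-0.18,0,0,0,0],
    [0,0,-0.22,0,0,0,0],
    [0,0,-0.26,0,0,0,0],
    [0,0,-0.3,0,0,0,0],
    [0,0,-0.3,0,0,0,0],
    [0,0,-0.3,0,0,0,0],
    [0,0,-0.3,0,0,0,0]
  ]
}}

```text
time_s: 10.25
tool_pos: [0.6165, 0.1567, 0.17]
tool_rot: [-179.9, 0.0, 97.8]
force: [0.2, -0.2, -6.6]
grip_width: 0.0132
grasp_force: 50.0
```

Run:
```python
from h import *
o=env.get_obs(); print(o["force"],o["wrist_torque"],o["grip_width"])
save("s3",viewer.read_camera("side"));save("w3",viewer.read_camera("wrist"))
a=cv2.imread('pics/s3.png')[120:320,110:350];b=cv2.imread('pics/w3.png')
cv2.imwrite('pics/s3c.png',np.hstack([b[:,150:430],cv2.resize(a,(504,420))]))
```

```text
[ 0.21710286 -0.15816609 -6.61234963] [ 0.02922851 -0.04412866  0.03821858] 0.013229948634801873
```

View pics/s3c.png

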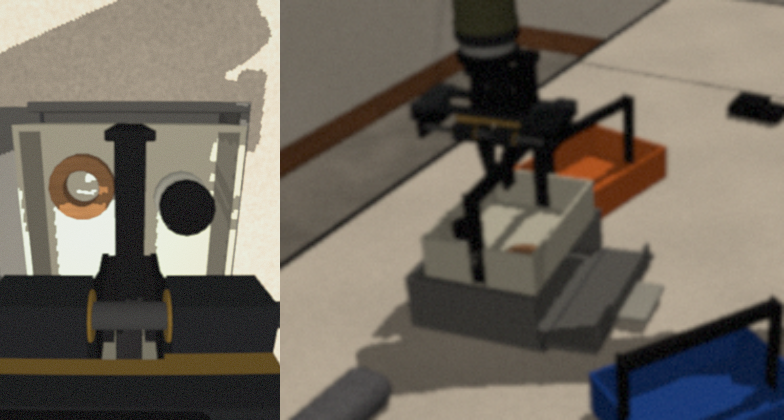

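The caddy is lifted level with the tub and tape inside, and the flap is still flat. I'll raise it the rest of the way.

Emit:
{"op": "apply_moves", "data": {
  "moves": [
    [0,0,-0.04,0,0,0,0],
    [0,0,-0.1,0,0,0,0],
    [0,0,-0.16,0,0,0,0],
    [0,0,-0.22,0,0,0,0],
    [0,0,-0.28,0,0,0,0],
    [0,0,-0.34,0,0,0,0],
    [0,0,-0.38,0,0,0,0],
    [0,0,-0.4,0,0,0,0],
    [0,0,-0.4,0,0,0,0],
    [0,0,-0.4,0,0,0,0],
    [0,0,-0.4,0,0,0,0],
    [0,0,-0.4,0,0,0,0],
    [0,0,-0.4,0,0,0,0],
    [0,0,-0.4,0,0,0,0],
    [0,0,-0.4,0,0,0,0],
    [0,0,-0.4,0,0,0,0]
  ]
}}

```text
time_s: 11.95
tool_pos: [0.6169, 0.1569, 0.2505]
tool_rot: [-180.0, 0.0, 97.8]
force: [0.2, 0.7, -5.8]
grip_width: 0.0132
grasp_force: 50.0
```

Run:
```python
from h import *
o=env.get_obs(); print(o["force"],o["tool_pos"])
save("s4",viewer.read_camera("side"));save("w4",viewer.read_camera("wrist"))
a=cv2.imread('pics/s4.png')[100:320,100:370];b=cv2.imread('pics/w4.png')
cv2.imwrite('pics/s4c.png',np.hstack([b[:,150:430],cv2.resize(a,(515,420))]))
c=viewer.get_calibration("side");f=R.from_euler('z',7.8,degrees=True).as_matrix()
for th in(1.5,1.3): # expected tab top-edge ends/middle
    P=np.array([.618,.135,0])+f@np.array([-.09-.108*np.sin(th),0,.01+.108*np.cos(th)]); print(th,proj(c,P))
print([(b["location"],b["conf"]) for b in boxes_of("side","flap_tab")][:2])
```

```text
[ 0.20053608  0.69622497 -5.79266186] [0.61687505 0.15690204 0.2504874 ]
1.5 [289.64557183 264.01699256]
1.3 [288.31596955 257.26459733]
[([264.9, 265.1], 0.57)]
```

View pics/s4c.png

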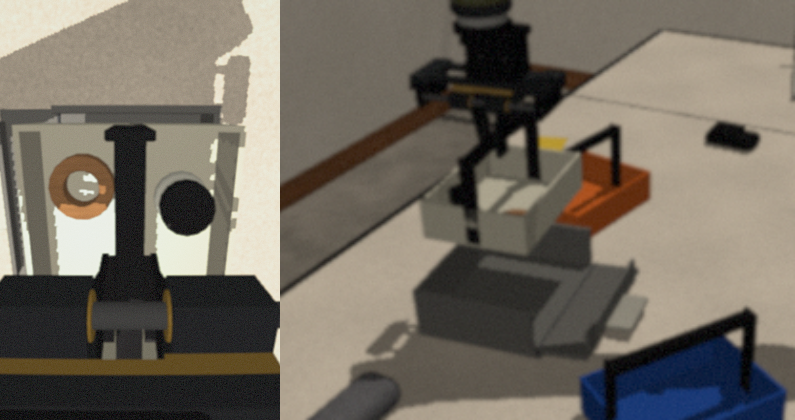

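The caddy hangs clear and level with tub and tape inside, underside about 0.152 m above the desk. The tab's outer edge is at side pixel (285,265), against (290,264) expected for a flap fully down.

```bash
python3 -c "
from cell import env; print(env.sign_off())"
```

```text
the job is handed in; nothing more can be done
None
```

I handed the job in after about 12 s of robot time: the flap is down, and the white caddy is held still and level about 15 cm above the desk with the tub and tape inside (no verdict was returned).

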